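# Turn the parts carousel to the fuse holder

## Task

Turn the round parts carousel on the bench by pushing at its rim until the ceramic fuse holder (the oblong block with a fuse clipped across it) is at the front, in line with the pointer that sticks out of the carousel's foot, and leave it standing still there. Keep off the trays and the parts in them, keep every part lying in its tray, and leave the other things on the bench where they are.

Things in the scene. Friction and masses are not known exactly. Their poses are not given: they have to be found in the camera images.
- foot: Fixed dark steel foot of the carousel, 190 mm disc, 18 mm high, under the turntable. Origin on the bench, on the carousel's axis. A flat pointer, 34 mm wide, 12 mm high, sticks out along its own -x and ends in a 60 mm wide arrowhead, its tip 215 mm from the axis: this is the carousel's front. Place and yaw vary; the pointer is at most 0.5 rad off world -x, towards the robot.
- turntable: Plywood disc of 240 mm diameter, 16 mm thick; origin on its axis at its underside, 30 mm above the bench; z up, x turns with it. Turns endlessly either way about the vertical axis; dry bearing friction of 0.15 N m, so 1 to 2 N at a tab turns it; it does not coast and stays where left. Eight push tabs stand around its rim, at 0, 45, ... 315 degrees from its own x axis.
- tab0 (a point): Middle of the push tab on the turntable's x axis, 134 mm from the axis. All eight tabs are alike: upright dark steel radial blades 10 mm thick, from the disc's edge out to 150 mm from the axis, 30 to 68 mm above the bench. Between tabs, outside the disc's edge, is free space down to the bench (pointer excepted) where closed fingertips can stand and push a tab sideways.
- trays: Four open grey trays fixed on the turntable, 62 mm square, 3 mm walls, centres 75 mm from the axis at 0, 90, 180, 270 degrees from the turntable's x axis; inner floors 53 mm, rims 68 mm above the bench. Origin and axes are the turntable's. Not to be touched.
- fuse_holder: White ceramic fuse holder: oblong block 42 x 22 x 10 mm with a raised jaw at each end and a cylindrical fuse with brass end caps across the jaws (27 mm high in all). Origin at the centre of its underside, x along its length, z up. Lies loose in one of the four trays (which one differs from start to start), at any yaw, within 5 mm of the tray's middle. This is the part to bring to the front.
- insulator: White ceramic standoff insulator: round, ribbed, tapering upwards, 32 mm diameter, 32 mm high with its brass stud. Origin at the centre of its underside. Lies loose in one of the four trays (which one differs from start to start), at any yaw, within 5 mm of the tray's middle.
- hinge: Small stainless steel butt hinge lying open and flat, 38 x 30 mm, 8 mm high at the knuckle. Origin at the centre of its underside. Lies loose in one of the four trays (which one differs from start to start), at any yaw, within 5 mm of the tray's middle.
- angle_bracket: Small cast aluminium angle bracket, foot 36 x 24 mm, upright leg 32 mm high. Origin at the centre of its foot's underside. Lies loose in one of the four trays (which one differs from start to start), at any yaw, within 5 mm of the tray's middle.
- mallet: Bystander: mallet lying on the bench, dark head with black rubber tips, 52 mm diameter, 100 mm long, wooden handle 250 mm long towards its -x. Origin on the bench under the head. At least 200 mm from the carousel's axis.
- screwdriver: Bystander: screwdriver lying on the bench beside the carousel. Origin under its middle.
- screw_jar: Bystander: closed glass jar, 60 mm diameter, 75 mm high, standing on the bench beside the carousel. Origin at the centre of its underside.
- wrench: Bystander: steel wrench lying on the bench to the robot's right. Origin under its middle.
- tape_measure: Bystander: tape measure, 68 x 36 x 62 mm high, on the bench to the robot's left. Origin at the centre of its underside.

How it is judged (in metres and radians):
At the end, for the whole second after the job is handed in: The fuse holder's centre is on the pointer's side of the carousel, within 16 mm of the line from the axis along the pointer; the turntable stands still; all four parts lie flat in their trays (x of fuse_holder in the frame of foot below -0.05 m and y of fuse_holder in the frame of foot between -0.016 and 0.016 m and angular speed of turntable below 0.05 rad/s and height (world z) of each of fuse_holder, insulator, hinge, angle_bracket above 0.0505 m and angle between each of fuse_holder, insulator, hinge, angle_bracket's own z axis and vertical below 0.25 rad); the robot touches nothing.
It fails at once if the robot touches a part in a tray (over 1 N) (contact force between any of the fingers, the arm and fuse_holder above 1 N or contact force between any of the fingers, the arm and insulator above 1 N or contact force between any of the fingers, the arm and hinge above 1 N or contact force between any of the fingers, the arm and angle_bracket above 1 N).
It fails at once if the robot touches the trays (over 1 N) (contact force between any of the fingers, the arm and trays above 1 N).
It fails at once if one of the other things on the bench is shifted more than 25 mm (distance of any of mallet, screwdriver, screw_jar, wrench, tape_measure from where it was at the start of the episode above 0.025 m).
It also fails if it takes over 54 s, if anything falls off the work surface, if the arm or the gripper's body presses on something with over 40 N, if the wrist force passes 120 N, or if a joint passes its speed limit or range.

## Robot

A 6-joint arm with a two-finger parallel gripper is mounted at the origin on the work surface. World frame = base frame: x ahead of the robot, y to its left, z up, the work surface at z = 0. Lengths are in mm, angles in degrees, forces in N, time in s.
With the tool pointing down it reaches from about 375 to 925 mm from the base axis. Payload 5.7 kg.
Tool frame: the origin (TCP) lies midway between the tips of the shut fingers; the grasp point (between the pads) lies 19 mm behind it; z points along the fingers, y is the line along which they close (so a half turn about z gives the same grasp; the last joint's range is limited). The gripper opens to 88 mm and grips with 3 to 60 N. Pads are 20 mm wide; open, the fingers measure 115 mm over their backs; the gripper's body (75 mm by 178 mm) begins 61 mm behind the grasp point.
Start: joints at [57.691, 20.558, 86.54, -0, 72.909, -6.595], TCP at [260.319, 540.552, 222.623] pointing down, gripper open.
Joint ranges: [-170.27, 170.27], [-57.76, 135], [12.27, 136.19], [-55.21, 235.2], [11.17, 155.16], [-170.74, 170.74]. Speed limits (degrees/s): [136.94, 136.94, 180, 180, 180, 180].

## Interface

Orientations are given as [roll, pitch, yaw] about the fixed x, y, z axes, in that order (R = Rz(yaw) Ry(pitch) Rx(roll)).
In Python, from workcell import r gives the robot as it stands. The module is installed in compiled form; this text tells all that it offers.
- The arm moves only by the tool play_rows, never from a script. Its argument "targets" is a list of rows, each a list of 2 entries, a list of its own where there are three numbers: the shift along the tool's x, y, z in cm, then the turn about the tool's z in rad. A call has 1 to 20 rows; each row is the pose to reach, as a shift and turn from the pose commanded when the call began, along the tool's axes at that moment; what a row does not reach only later rows make up. A row lasts 1/8 s, in which the tool goes at most 62.5 mm and 10.7 degrees, less where a joint would pass 70% of its speed; a pose out of reach is approached as far as the arm can. A call with a gripper value outside its range is refused whole. "jaw" is the finger opening in cm, from 0 to 8.78, set as the call begins (left out, the last holds). The fingers move at their own pace and stop on an object; "grip_force" is the grip in N (left out, the last holds). Time passes only in rows, so rows that repeat a pose let the fingers close. It gives the time, the measured TCP pose, the force, the opening and the grip force at its end, in the units of the state.
- r.state(): the state, without advancing time (a new reading comes with each control period).
- r.read_camera(name): name is "scene" or "top" or "wrist"; returns (picture, depth): 400x640x3 uint8, red, green, blue; 400x640 float32, mm along the optical axis (not along the pixel's ray), 0 where there is no reading.
- r.get_calibration(name): a dict with "fx", "fy", "cx", "cy" (pixels), "rvec" (rotation vector, rad) and "tvec" (3), from world to camera coordinates, as OpenCV has them; the wrist camera has in their place "hand_eye" (4x4, takes a point from camera to tool coordinates, whose origin is the TCP and whose axes are the flange's). Camera axes: x right, y down, z forward; pixel columns grow to the right and rows downward; lengths in mm; the calibration is good to about 2 mm. A picture is of the moment at which its call begins: read the wrist's pose just before it. get_calibration takes no time and is no camera call.
- r.finish_job(): hands the job in; it is judged then, once.
The state is a dict: "time_s": time; "qpos": joint angles; "qvel": joint speeds; "effort": joint torques, N m; "eef_pos": TCP position; "orientation": TCP orientation; "contact_force": force on the tool from outside, world axes, zero at the start; "ft_torque": the same for the moment, N m; "grip_width": opening from 0.0 (shut) to 1.0 (fully open); "gripper_force": force on a finger pad.
Only numpy, scipy, OpenCV 4.12 (cv2) and the standard library are available. Lean on these libraries where they do the work, as an engineer would, in place of code of your own. Each camera call takes 0.05 s, during which the arm holds its last target. There are 200 camera calls.

## Working session

There is one attempt and no reset: what is moved stays moved. The work goes in short steps, Python scripts to look and compute and a tool call to move; the robot and the scene stay as the last step left them, time stands still between calls to the robot, and variables do not carry over. Pictures are saved under pics/ and viewed, at most 10 in all, crops included, and the job is handed in when it is done.

Besides the shell and the picture viewer there is one more tool, called after ">>>" as a command line: name --argument value ..., lists and objects as JSON in quotes. play_rows: Moves the arm, as the interface text tells. Its arguments: {"type":"object","properties":{"targets":{"type":"array"},"jaw":{"type":"number"},"grip_force":{"type":"number"}},"required":["targets"]}

```bash
mkdir -p pics; python3 - <<'E'
from workcell import r
import cv2,numpy as np
s=r.state();print({k:s[k] for k in("time_s","eef_pos","orientation")})
for n in("top","scene"):
    p,d=r.read_camera(n);np.savez(n+".npz",p=p,d=d);cv2.imwrite(f"pics/{n}0.png",p[:,:,::-1]);print(n,r.get_calibration(n))
E
```

```text
{'time_s': 0.0, 'eef_pos': array([259.95234786, 540.00292983, 221.8328106 ]), 'orientation': array([-1.79897796e+02, -1.08203196e-02,  1.54288302e+02])}
top {'fx': 405.09093376160354, 'fy': 405.09093376160354, 'cx': 314.60649878841633, 'cy': 205.446154715461, 'rvec': array([ 2.13717306, -2.19227111,  0.1416917 ]), 'tvec': array([ -47.84153649,  532.19612415, 1206.79650064])}
scene {'fx': 507.2124631811249, 'fy': 507.2124631811249, 'cx': 321.56350906835604, 'cy': 199.33897898117556, 'rvec': array([ 1.60776125,  2.21882815, -0.61639455]), 'tvec': array([ 185.96633684, -392.57438235, 1909.88857368])}
```

View pics/top0.png

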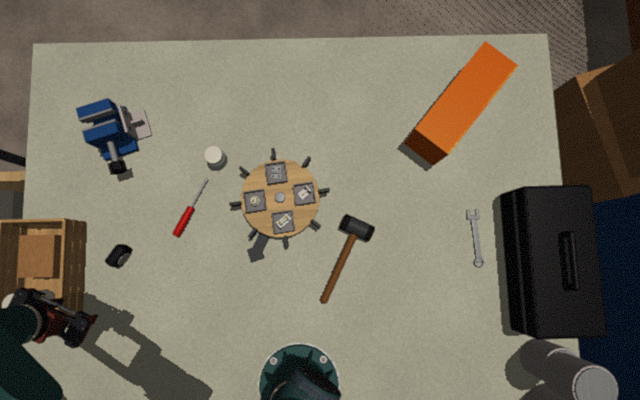

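View pics/scene0.png

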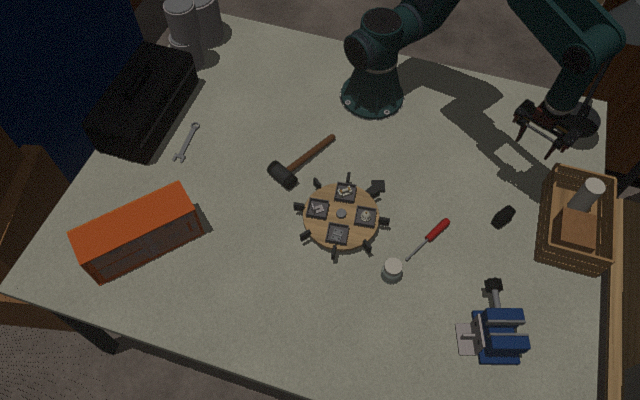

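```bash
cat > h.py <<'E'
from workcell import r
import cv2,numpy as np
def ray(n,uv,z):
    c=r.get_calibration(n);R,_=cv2.Rodrigues(c["rvec"]);o=-R.T@c["tvec"]
    uv=np.atleast_2d(uv).astype(float)
    d=np.c_[(uv[:,0]-c["cx"])/c["fx"],(uv[:,1]-c["cy"])/c["fy"],np.ones(len(uv))]@R
    return o+d*((z-o[2])/d[:,2])[:,None]
def pix(n,P):
    c=r.get_calibration(n);K=np.array([[c["fx"],0,c["cx"]],[0,c["fy"],c["cy"]],[0,0,1]])
    return cv2.projectPoints(np.atleast_2d(P).astype(float),c["rvec"],c["tvec"],K,None)[0][:,0]
E
python3 - <<'E'
from h import *
t=np.load("top.npz")["p"];s=np.load("scene.npz")["p"]
a=cv2.resize(t[145:270,215:385],None,fx=4,fy=4,interpolation=cv2.INTER_CUBIC)[:, :680]
b=cv2.resize(s[170:270,280:400],None,fx=5,fy=5,interpolation=cv2.INTER_CUBIC)
cv2.imwrite("pics/topc.png",a[:,:,::-1]);cv2.imwrite("pics/scc.png",b[:,:,::-1])
h=cv2.cvtColor(t,cv2.COLOR_RGB2HSV)
m=cv2.inRange(h,(8,60,90),(25,255,255));m[:, :225]=0;m[:,330:]=0;m[:150]=0;m[245:]=0
ys,xs=np.nonzero(m);pts=np.c_[xs,ys].astype(np.float32)
n,l,st,ce=cv2.connectedComponentsWithStats(m);i=1+st[1:,4].argmax();print(st[i],ce[i])
c=max(cv2.findContours((l==i).astype(np.uint8),0,1)[0],key=len)
hull=cv2.convexHull(c);e=cv2.fitEllipse(hull);print(e)
w=ray("top",c[:,0],46);(x,y),rad=cv2.minEnclosingCircle(w[:,:2].astype(np.float32));print("axis",x,y,rad, ray("top",e[0],46))
E
```

```text
[ 240  159   80   79 3123] [279.78065962 198.33205251]
((279.55975341796875, 197.8397979736328), (78.53424072265625, 79.48978424072266), 73.08078002929688)
axis 556.3443603515625 44.516944885253906 121.0882568359375 [[554.97339187  44.30465194  46.        ]]
```

View pics/topc.png

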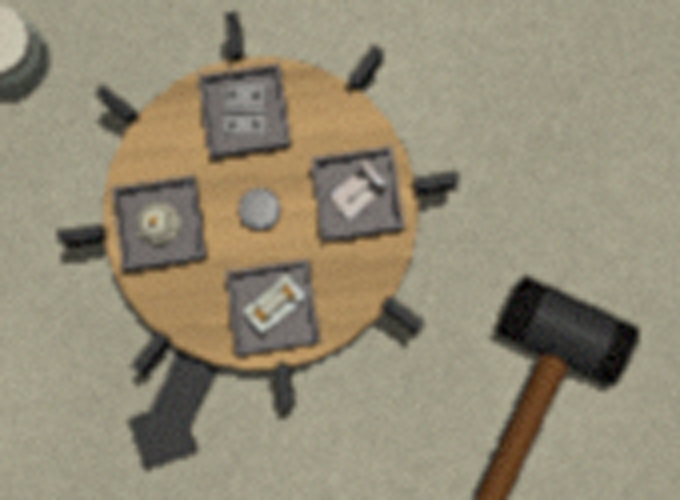

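View pics/scc.png

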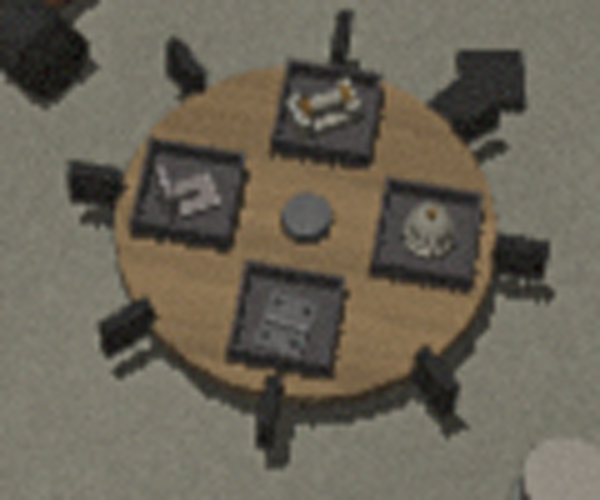

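```bash
python3 - <<'E'
from h import *
t=np.load("top.npz")["p"]
A=np.array([555.6,44.4]);P=lambda q,z:ray("top",np.array(q)/4.+[215,145],z)[:,:2]
pol=lambda w:np.c_[np.linalg.norm(w-A,axis=1),np.degrees(np.arctan2(*(w-A).T[::-1]))%360].round(1)
h=cv2.cvtColor(t,cv2.COLOR_RGB2HSV)
# pointer: dark pixels beyond rim near front-left
g=h[:,:,2];ys,xs=np.mgrid[0:400,0:640]
uv=np.c_[xs.ravel(),ys.ravel()];w=ray("top",uv,12)[:,:2];q=pol(w)
m=(g.ravel()<85)&(q[:,0]>155)&(q[:,0]<235)&(q[:,1]>135)&(q[:,1]<225)
print("pointer n",m.sum(),q[m].min(0),q[m].max(0),"centroid",pol(w[m].mean(0)[None]),ray("top",uv[m].mean(0),12))
for lo in range(155,225,8):
    k=m&(q[:,0]>=lo)&(q[:,0]<lo+8); 
    if k.sum(): print(lo,k.sum(),q[k][:,1].mean().round(1))
print("holder",pol(P([274,304],66)),P([274,304],66))
tabs=P([[283,390],[152,357],[81,237],[117,104],[234,35],[366,68],[437,184],[403,320]],66);print("tabs",pol(tabs))
tr=P([[273,309],[160,225],[246,111],[359,194]],68);print("trays",pol(tr), "mean",tr.mean(0))
k=P([260,208],50);print("hub",k)
s=r.get_calibration("wrist");print(s)
print("jar",ray("top",[214,155],75),"mallet",ray("top",[[343,222],[371,232],[345,238],[322,302],[356,228]],30),"driver",ray("top",[[206,181],[178,236]],10),"tape",ray("top",[119,256],40))
E
```

```text
pointer n 202 [155.1 141. ] [209.9 162.5] centroid [[180.  154.3]] [[393.35964481 122.36207588  12.        ]]
155 29 153.2
163 28 154.7
171 31 154.4
179 45 154.8
187 36 154.3
195 24 154.3
203 9 154.0
holder [[ 73.9 189.5]] [[482.69990963  32.26579812]]
tabs [[137.6 187.4]
 [134.8 144.5]
 [131.6  98.5]
 [130.7  52. ]
 [132.1   6.3]
 [133.5 320.8]
 [136.  275.9]
 [138.2 230.9]]
trays [[ 77.6 188.5]
 [ 72.3  99.7]
 [ 72.6   4.9]
 [ 77.3 275.5]] mean [553.32965761  41.68786661]
hub [[556.93472337  42.64062909]]
{'fx': 276.63052965283663, 'fy': 276.63052965283663, 'cx': 315.23153554928945, 'cy': 198.70789157268086, 'hand_eye': array([[ 1.36925288e-03, -9.64838189e-01, -2.62841004e-01,
         7.17884257e+01],
       [ 9.99998412e-01,  1.02122487e-03,  1.46070796e-03,
        -4.91792635e-02],
       [-1.14092706e-03, -2.62842586e-01,  9.64838055e-01,
        -1.62411121e+02],
       [ 0.00000000e+00,  0.00000000e+00,  0.00000000e+00,
         1.00000000e+00]])}
jar [[684.98301422 235.90075606  75.        ]] mallet [[ 478.05895833 -146.6722768    30.        ]
 [ 445.41353598 -230.88288465   30.        ]
 [ 429.23656568 -151.07267453   30.        ]
 [ 240.9238682   -75.87626694   30.        ]
 [ 458.74820391 -185.65981918   30.        ]] driver [[618.90727696 275.98281836  10.        ]
 [449.29807356 360.8369346   10.        ]] tape [[392.66465096 525.47290228  40.        ]]
```

>>> play_rows --targets '[[[-19.2, -21.6, 0], -0.225], [[-38.3, -43.1, 0], -0.449], [[-38.3, -43.1, 0], -0.449], [[-38.3, -43.1, 0], -0.449], [[-38.3, -43.1, 0], -0.449], [[-38.3, -43.1, 0], -0.449], [[-38.3, -43.1, 0], -0.449], [[-38.3, -43.1, 0], -0.449], [[-38.3, -43.1, 0], -0.449], [[-38.3, -43.1, 0], -0.449], [[-38.3, -43.1, 0], -0.449], [[-38.3, -43.1, 0], -0.449], [[-38.3, -43.1, 0], -0.449], [[-38.3, -43.1, 0], -0.449], [[-38.3, -43.1, 0], -0.449], [[-38.3, -43.1, 0], -0.449]]' --jaw 0

```text
time_s: 2.1
eef_pos: [418.4, -13.7, 222.7]
orientation: [-180.0, -0.0, -180.0]
contact_force: [1.2, 0.2, 0.2]
grip_width: 0.01
gripper_force: 0.0
```

```bash
cat >> h.py <<'E'
from scipy.spatial.transform import Rotation as Ro
def wrist(fn):
    s=r.state();p,d=r.read_camera("wrist");c=r.get_calibration("wrist")
    T=np.eye(4);T[:3,:3]=Ro.from_euler("xyz",s["orientation"],degrees=True).as_matrix();T[:3,3]=s["eef_pos"]
    np.savez(fn+".npz",p=p,d=d,M=T@c["hand_eye"]);cv2.imwrite(f"pics/{fn}.png",p[:,:,::-1])
    print(s["time_s"],s["eef_pos"].round(1),s["orientation"].round(1),s["contact_force"].round(1))
def wray(fn,uv,z):
    M=np.load(fn+".npz")["M"];c=r.get_calibration("wrist");uv=np.atleast_2d(uv).astype(float)
    d=np.c_[(uv[:,0]-c["cx"])/c["fx"],(uv[:,1]-c["cy"])/c["fy"],np.ones(len(uv))]@M[:3,:3].T
    return M[:3,3]+d*((z-M[2,3])/d[:,2])[:,None]
E
python3 -c "
from h import *
wrist('w1')"
```

```text
2.1 [418.4 -13.7 222.7] [-180.   -0. -180.] [1.2 0.2 0.2]
```

View pics/w1.png

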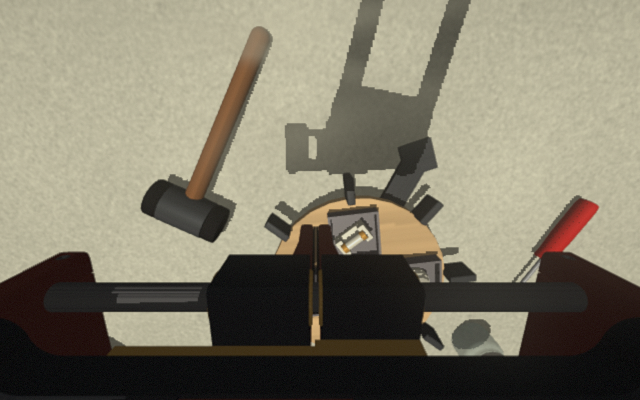

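Wrist view: fuse holder at about (354,237), its tab at (349,188), the pointer from (400,190) to arrowhead (425,155), closed fingers at (316,235), in line with the gap between tabs; mallet to the left, clear.

```bash
python3 - <<'E'
from h import *
print("tabtop",wray("w1",[[348,175],[350,203]],66),"tab left",wray("w1",[277,222],66),"tab right",wray("w1",[430,205],66))
print("holder",wray("w1",[354,237],66),"arrow",wray("w1",[[399,150],[430,138],[437,174]],12))
g=cv2.cvtColor(np.load("w1.npz")["p"],cv2.COLOR_RGB2HSV)
E
```

```text
tabtop [[404.86715878  24.92471512  66.        ]
 [438.91837982  28.45672997  66.        ]] tab left [[463.2836496  -60.03340989  66.        ]] tab right [[441.2475279  124.83142642  66.        ]]
holder [[482.89110018  34.97129964  66.        ]] arrow [[380.81752722  98.38397129  12.        ]
 [365.08116432 138.01277187  12.        ]
 [413.11621724 152.9171412   12.        ]]
```

>>> play_rows --targets '[[[0, 0, 4], 0], [[0, 0, 8], 0], [[0, 0, 12], 0], [[0, 0, 15], 0], [[0, 0, 17], 0], [[0, 0, 17], 0], [[0, 0, 17], 0]]'

```text
time_s: 3.02
eef_pos: [418.9, -14.1, 53.2]
orientation: [-180.0, 0.0, -180.0]
contact_force: [1.0, 0.3, -0.4]
grip_width: 0.007
gripper_force: 0.0
```

>>> play_rows --targets '[[[0, 1, 0], 0], [[0, 1.8, 0], 0], [[0, 2.6, 0], 0], [[0, 3.4, 0], 0], [[0, 4.2, 0], 0], [[0, 5, 0], 0], [[0, 5.8, 0], 0], [[0, 6.6, 0], 0], [[0, 7.4, 0], 0], [[0, 8, 0], 0], [[0, 8.5, 0], 0], [[0, 8.9, 0], 0], [[0, 9.2, 0], 0], [[0, 9.2, 0], 0], [[0, 9.2, 0], 0]]'

```text
time_s: 4.9
eef_pos: [418.1, 78.1, 52.6]
orientation: [180.0, -0.0, -180.0]
contact_force: [0.1, -1.0, 0.2]
grip_width: 0.008
gripper_force: 0.0
```

```bash
python3 - <<'E'
from h import *
print(r.state()["contact_force"])
t,d=r.read_camera("top");np.savez("top1.npz",p=t)
a=cv2.resize(t[145:270,215:385],None,fx=4,fy=4,interpolation=cv2.INTER_CUBIC)
cv2.imwrite("pics/top1.png",a[:,:,::-1])
E
```

```text
[ 0.13091565 -0.96219361  0.21812666]
```

View pics/top1.png

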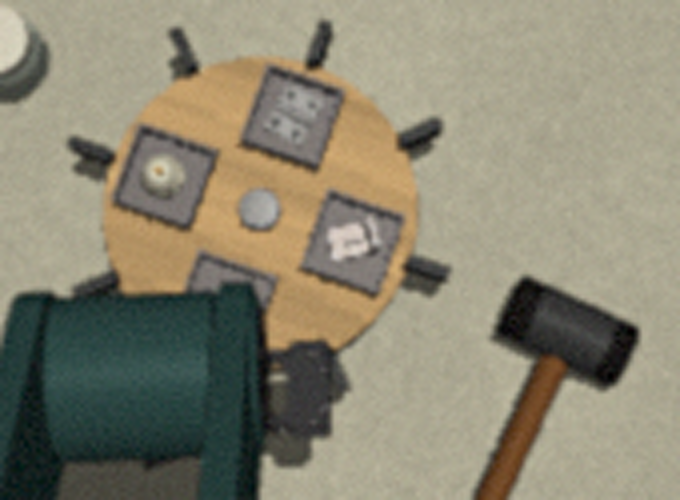

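Carousel turned clockwise; hinge tray now at (293,115), insulator tray (166,177), bracket tray (352,243); the arm hides the front tray.

```bash
python3 - <<'E'
from h import *
P=lambda q,z:ray("top",np.array(q)/4.+[215,145],z)[:,:2]
a=lambda v:np.degrees(np.arctan2(v[:,1],v[:,0]))%360
def L(T,z):return a(P([T[0]],z)-P([T[1]],z))
# direction insulator tray -> bracket tray (opposite trays)
print("before",L(([359,194],[160,225]),68),"now",L(([352,243],[166,177]),68))
b=P([[246,111],[234,35]],68);n=P([[293,115]],68);A=np.array([554.5,43]);print(a(b-A),a(n-A))
tb=P([[90,151],[421,132],[427,271],[181,51],[319,45]],66);print("tabs now",a(tb-A))
E
```

```text
before [277.54344219] now [248.91990638]
[5.93808699 6.83405629] [338.45055299]
tabs now [ 69.63816273 293.97154283 248.08466242  24.84359858 338.73235691]
```

>>> play_rows --targets '[[[0, 0.5, 0], 0], [[0, 0.9, 0], 0], [[0, 1.2, 0], 0], [[0, 1.3, 0], 0], [[0, 1.3, 0], 0], [[0, 1.3, 0], 0]]'

```text
time_s: 5.7
eef_pos: [418.2, 91.1, 52.6]
orientation: [180.0, -0.0, -180.0]
contact_force: [0.3, 0.5, -0.4]
grip_width: 0.003
gripper_force: 0.0
```

>>> play_rows --targets '[[[0.3, -1, 0], 0], [[0.5, -3, 0], 0], [[0.5, -4, 0], 0], [[0.5, -4, -5], 0], [[0.5, -4, -10], 0], [[0.5, -4, -15], 0], [[0.5, -10, -17], 0], [[0.5, -16, -17], 0], [[0.5, -22, -17], 0], [[0.5, -28, -17], 0], [[0.5, -28, -17], 0], [[0.5, -28, -17], 0], [[0.5, -28, -17], 0]]'

```text
time_s: 7.32
eef_pos: [413.0, -187.5, 222.5]
orientation: [180.0, -0.0, -179.9]
contact_force: [0.1, 0.7, 0.6]
grip_width: 0.006
gripper_force: 0.0
```

```bash
python3 - <<'E'
from h import *
t,d=r.read_camera("top");np.savez("top2.npz",p=t)
a=cv2.resize(t[145:270,215:385],None,fx=4,fy=4,interpolation=cv2.INTER_CUBIC)
cv2.imwrite("pics/top2.png",a[:,:,::-1])
E
```

```text
(no output)
```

View pics/top2.png

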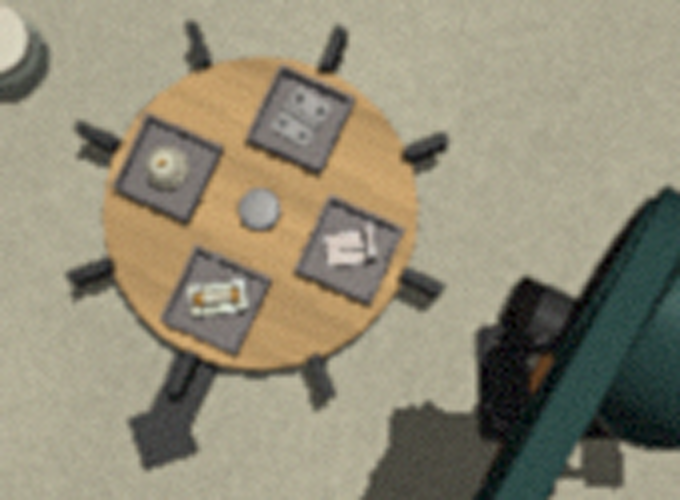

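Tray, tab (183,378) and pointer (arrowhead ~(163,435)) now line up; fuse holder at (217,297), all parts in their trays, arm clear. I'll check the offset by numbers.

```bash
python3 - <<'E'
from h import *
P=lambda q,z:ray("top",np.array(q)/4.+[215,145],z)[0,:2]
A=np.array([554.5,43]);u=np.array([393.4,122.4])-A;u/=np.linalg.norm(u)
for n,q,z in(("holder",[217,297],68),("tray",[217,302],68),("tab",[183,378],66)):
    v=P(q,z)-A;print(n,"along",(v@u).round(1),"across",(u[0]*v[1]-u[1]*v[0]).round(1))
E
```

```text
holder along 72.7 across 1.2
tray along 76.0 across 2.8
tab along 137.0 across 4.0
```

```bash
python3 -c "
from workcell import r
print(r.finish_job())"
```

```text
the job is handed in; nothing more can be done
None
```

I turned the carousel until the fuse holder stood about 1 mm off the pointer line (limit 16 mm), with all four parts in their trays and the arm clear, and handed the job in; no verdict came back.

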